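Push the loaded soldering board home into its corner stop

TASK

A hoop is laid out for soldering on the square white board. Push the board along the bench into the inside corner of the steel angle stop until it sits square and flush against both rails, with the hoop still lying on it. Do not lift or tip the board, do not touch the hoop, and leave everything else on the bench where it is.

Things in the scene. Friction and masses are not known exactly. Their poses are not given: they have to be found in the camera images.
- board: square white ceramic soldering board, 100 x 100 mm and 22 mm thick, about 0.3 to 0.65 kg, top dotted with small grey holes, lying loose on the bench. Origin: centre of its underside; x and y square to its sides, z up. At the start its sides are turned up to 20 degrees from the rails.
- hoop: brass hoop, 36 mm across, 8 mm high, lying loose on the board within about 2 cm of its middle; it rides along. Origin: centre of its underside
- angle_stop: L-shaped steel stop bolted to the bench, 15 mm high; two rails at a right angle, 150 mm long inside, 16 mm thick. The corner points away from the robot. Origin: inside corner at bench height. Inner rail faces are the planes x = 0 (rail runs to -y) and y = 0 (rail runs to -x); z up. Board starts at negative x and y and is pushed along +x and +y; home, its centre is at (-50, -50) mm.
- doming_cube: brass doming cube, 40 mm, with round hollows; stands just outside one rail of the angle stop; leave alone. Origin: centre of its underside
- flux_jar: small amber glass jar with a steel lid, 42 mm across, 45 mm tall, standing on the robot's side of the board; leave alone. Origin: centre of its underside
- punch_stand: wooden block 50 x 90 x 24 mm with six steel punches standing in it, 57 mm tall in all; just outside the other rail of the stop; leave alone. Origin: centre of its underside
- hammer: small hammer lying at the right of the bench; leave alone
- graver: wooden mushroom handle, 38 mm across and 64 mm tall, standing head down at the left of the bench; leave alone
- scrap_tin: open aluminium tin 90 x 120 x 28 mm at the left of the bench; leave alone
- file: slim steel tool with a wooden handle lying at the right of the bench; leave alone
There are look-alikes about, which are no part of the job. What is shaped like the board but orange or turquoise is not meant.

How it is judged:
By the outcome, as a careful person would: the job done as asked, in the order asked, and still so for the second after the job is handed in, with the robot touching nothing.
It also fails if it takes over 51 s, if anything falls off the work surface, if the arm or the gripper's body presses on something with over 40 N, if the wrist force passes 120 N, or if a joint passes its speed limit or range.

ROBOT

A 6-joint arm with a two-finger parallel gripper is mounted at the origin on the work surface. World frame = base frame: x ahead of the robot, y to its left, z up, the work surface at z = 0. Lengths are in m, angles in rad, forces in N, time in s.
With the tool pointing down it reaches from about 0.425 to 0.95 m from the base axis. Payload 3.5 kg.
Tool frame: the origin (TCP) lies on the centre line of the jaws, within the pads' length; the fingertips stand 17 mm ahead of it and the grasp point (between the pads) lies 2 mm behind it; z points along the fingers, y is the line along which they close (so a half turn about z gives the same grasp; the last joint's range is limited). The gripper opens to 85 mm and grips with 20 to 120 N. Pads are 22 mm wide; open, the fingers measure 114 mm over their backs; the gripper's body (76 mm by 85 mm) begins 54 mm behind the grasp point. The pads swing forward as they close: fully open they stand 13 mm farther back than shut.
Start: joints at [0.952, 0.286, 1.577, -0, 1.279, -0.15], TCP at [0.305, 0.602, 0.215] pointing down, gripper open.
Joint ranges: [-2.77, 2.77], [-0.9, 2.22], [0.21, 2.48], [-1.53, 4.67], [0.24, 2.81], [-2.84, 2.84]. Speed limits (rad/s): [2.79, 2.79, 3.14, 3.14, 3.14, 3.14].

INTERFACE

Orientations are given as a unit quaternion [x, y, z, w].
In Python, from plant import ctrl gives the robot as it stands. The module is installed in compiled form; this text tells all that it offers.
- The arm moves only by the tool drive_tool, never from a script. Its argument "moves" is a list of rows, each a list of 3 entries, a list of its own where there are three numbers: the turn, a rotation vector about the tool's x, y, z in rad, then the shift along the tool's x, y, z in m, then the finger opening in m, from 0 to 0.0854. A call has 1 to 5 rows; each row shifts and turns the commanded pose from where the row before left it, along the tool's axes as they then stand; what a row does not reach is not made up. A row lasts 1/8 s, in which the tool goes at most 62.5 mm and 10.7 degrees, less where a joint would pass 70% of its speed; a pose out of reach is approached as far as the arm can. A call with a gripper value outside its range is refused whole. The fingers move at their own pace and stop on an object; "grip_force" is the grip in N (left out, the last holds). Time passes only in rows, so rows that do not move let the fingers close. It gives the time, the measured TCP pose, the force, the opening and the grip force at its end, in the units of the state.
- ctrl.get_state(): the state, without advancing time (a new reading comes with each control period).
- ctrl.read_camera(name): name is "scene" or "top" or "wrist"; returns a dict with "image" (384x512x3 uint8, red, green, blue), "fx", "fy", "cx", "cy" (pixels), "dist" ([k1, k2, p1, p2, k3] as OpenCV has them; the pictures are not rectified), "R" (3x3) and "t" (3): a world point X has camera coordinates R X + t. Camera axes: x right, y down, z forward; pixel columns grow to the right and rows downward; lengths in m; the calibration is good to about 2 mm. A picture is of the moment at which its call begins. There is no depth.
- ctrl.sign_off(): hands the job in; it is judged then, once.
The state is a dict: "time": time; "qpos": joint angles; "dq": joint speeds; "joint_efforts": joint torques, N m; "eef_pos": TCP position; "tcp_rot": TCP orientation; "contact_force": force on the tool from outside, world axes, zero at the start; "wrist_torque": the same for the moment, N m; "opening": opening from 0.0 (shut) to 1.0 (fully open); "finger_force": force on a finger pad.
Only numpy, scipy, OpenCV 4.12 (cv2) and the standard library are available. Lean on these libraries where they do the work, as an engineer would, in place of code of your own. Each camera call takes 0.05 s, during which the arm holds its last target. There are 200 camera calls.

## Working session

There is one attempt and no reset: what is moved stays moved. The work goes in short steps, Python scripts to look and compute and a tool call to move; the robot and the scene stay as the last step left them, time stands still between calls to the robot, and variables do not carry over. Pictures are saved under pics/ and viewed, at most 10 in all, crops included, and the job is handed in when it is done.

Besides the shell and the picture viewer there is one more tool, called after "Call:" as a command line: name --argument value ..., lists and objects as JSON in quotes. drive_tool: Moves the arm, as the interface text tells. Its arguments: {"type":"object","properties":{"moves":{"type":"array","items":{"type":"array"}},"grip_force":{"type":"number"}},"required":["moves"]}

```bash
mkdir -p pics
cat > h.py <<'E'
import numpy as np, cv2
from plant import ctrl
def cam(n,save=None):
    c=ctrl.read_camera(n)
    if save: cv2.imwrite('pics/'+save,cv2.cvtColor(c['image'],cv2.COLOR_RGB2BGR))
    return c
def ray(c,uv,z):
    K=np.array([[c['fx'],0,c['cx']],[0,c['fy'],c['cy']],[0,0,1.]])
    p=cv2.undistortPoints(np.array(uv,float).reshape(-1,1,2),K,np.array(c['dist'],float))[:,0]
    d=np.c_[p,np.ones(len(p))]@np.array(c['R']); o=-np.array(c['R']).T@np.array(c['t'])
    return o+d*((z-o[2])/d[:,2])[:,None]
E
python3 - <<'E'
from h import *
a=cam('top')['image'];b=cam('scene')['image']
cv2.imwrite('pics/top.png',a[:,:,::-1]);cv2.imwrite('pics/scene.png',b[:,:,::-1])
print(ctrl.get_state())
E
```

```text
{'time': 0.1, 'qpos': array([ 9.51984799e-01,  2.87101910e-01,  1.57802617e+00, -2.68210687e-05,
        1.27861263e+00, -1.50010970e-01]), 'dq': array([ 0.00038569, -0.00388302, -0.00515683,  0.00207488,  0.00023534,
       -0.00203138]), 'joint_efforts': array([ 1.69230352e-03, -4.07292545e+01, -2.93702692e+01, -5.92601782e-05,
        3.36862468e-03,  9.64464220e-06]), 'eef_pos': array([0.30459276, 0.60166245, 0.21367138]), 'tcp_rot': array([ 2.32255801e-01,  9.72654147e-01, -1.00046175e-03, -3.90874870e-04]), 'contact_force': array([-0.28162808, -0.11611908,  0.16285149]), 'wrist_torque': array([ 0.0097814 ,  0.01520601, -0.00702576]), 'finger_force': 0.0, 'opening': 0.9991621745658066}
```

View pics/top.png

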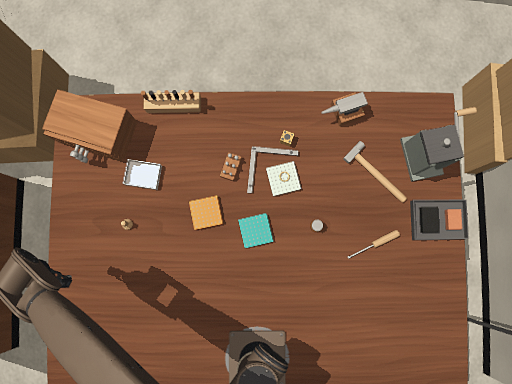

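View pics/scene.png

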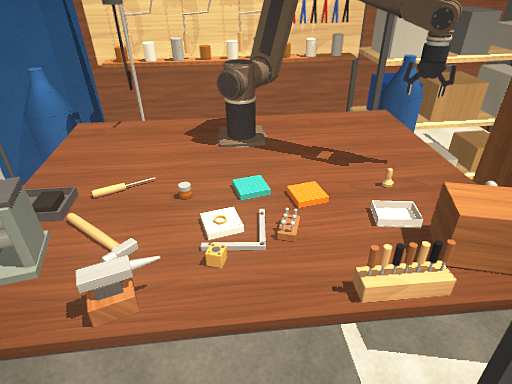

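The top view shows three square tiles: the white board at (284,178) with the hoop on it, an orange tile at (206,212) and a turquoise one at (256,231). The white one fits the description. The stop's corner is near (253,151), with its rails running down to (250,192) and right to (298,153). The jar is at (317,226), the cube at (288,137) and the punches at (231,166).

Run:
```python
from h import *
c=cam('top');im=c['image']
cv2.imwrite('pics/crop.png',cv2.resize(im[115:255,180:340,::-1],None,fx=5,fy=4.28*5/4.28*0.85,interpolation=cv2.INTER_CUBIC))
hsv=cv2.cvtColor(im,cv2.COLOR_RGB2HSV)
m=((hsv[...,1]<70)&(hsv[...,2]>190)).astype(np.uint8)
m[:, :262]=0;m[:158]=0;m[205:]=0;m[:,310:]=0
m=cv2.morphologyEx(m,cv2.MORPH_CLOSE,np.ones((3,3)))
cs=max(cv2.findContours(m,0,2)[0],key=cv2.contourArea)
r=cv2.minAreaRect(cs);print(r);P=ray(c,cv2.boxPoints(r),.022);print(P.round(4),P.mean(0))
print('corner,ends',ray(c,[[255,153],[251,192],[298,153]],.015).round(3))
print('jar',ray(c,[[317,226]],.045).round(3),'cube',ray(c,[[288,137]],.04).round(3),'punch',ray(c,[[231,166]],.03).round(3),'turq',ray(c,[[256,231]],.02))
w=cam('wrist'); s=ctrl.get_state()
from scipy.spatial.transform import Rotation as R
T=R.from_quat(s['tcp_rot']).as_matrix();print('tool axes\n',T.round(3));o=-w['R'].T@w['t'];print('cam in tool',T.T@(o-s['eef_pos']),'\n',(w['R']@T).round(3),w['fx'])
```

```text
((282.94122314453125, 178.26470947265625), (28.134132385253906, 28.376665115356445), 75.96376037597656)
[[ 0.655  -0.0365  0.022 ]
 [ 0.6789 -0.1335  0.022 ]
 [ 0.5819 -0.1553  0.022 ]
 [ 0.5585 -0.0591  0.022 ]] [ 0.6185501  -0.09608884  0.022     ]
corner,ends [[ 0.711  0.001  0.015]
 [ 0.572  0.016  0.015]
 [ 0.71  -0.151  0.015]]
jar [[ 0.449 -0.208  0.045]] cube [[ 0.762 -0.115  0.04 ]] punch [[0.662 0.085 0.03 ]] turq [[ 0.43551113 -0.00060396  0.02      ]]
tool axes
 [[-0.892  0.452 -0.001]
 [ 0.452  0.892 -0.001]
 [ 0.    -0.002 -1.   ]]
cam in tool [ 0.06922754  0.00062287 -0.15942981] 
 [[ 0.     1.     0.   ]
 [-0.963  0.    -0.271]
 [-0.271 -0.     0.963]] 333.1345773826914
```

View pics/crop.png

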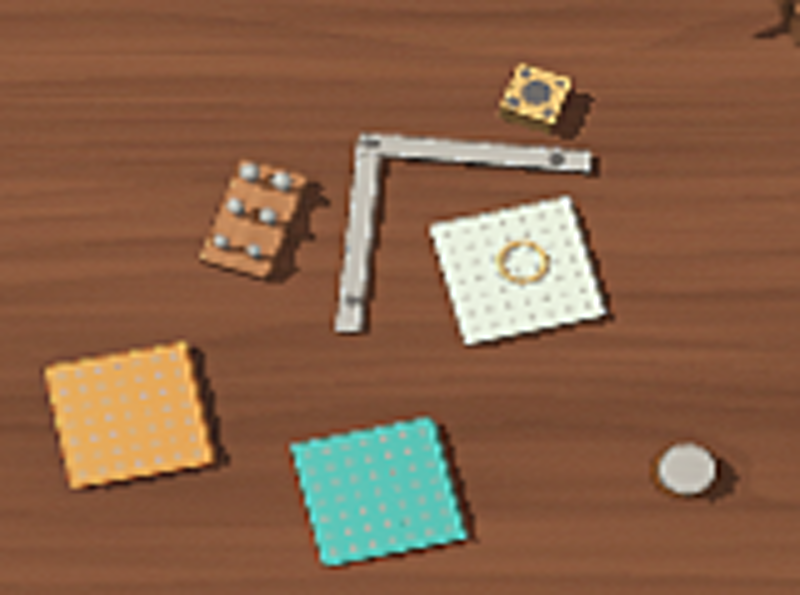

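The enlarged crop confirms the white dotted board with the brass hoop, at crop (520,270), just inside the L stop. The board has to turn about 18° clockwise. I'll move the wrist camera over it for a precise measurement.

Call:
drive_tool --moves '[[[0, 0, -0.18], [0, 0, 0], 0.05], [[0, 0, -0.18], [0, 0, 0], 0.05], [[0, 0, 0], [-0.024, -0.05, 0], 0.05], [[0, 0, 0], [-0.024, -0.05, 0], 0.05], [[0, 0, 0], [-0.024, -0.05, 0], 0.05]]'

```text
time: 0.82
eef_pos: [0.3604, 0.4437, 0.2147]
tcp_rot: [0.054, 0.999, -0.0, 0.0]
contact_force: [-0.4, -0.0, 0.7]
opening: 0.587
finger_force: 0.0
```

Call:
drive_tool --moves '[[[0, 0, 0], [-0.024, -0.05, 0], 0.05], [[0, 0, 0], [-0.024, -0.05, 0], 0.05], [[0, 0, 0], [-0.024, -0.05, 0], 0.05], [[0, 0, 0], [-0.024, -0.05, 0], 0.05], [[0, 0, 0], [-0.024, -0.05, 0], 0.05]]'

```text
time: 1.45
eef_pos: [0.4526, 0.182, 0.215]
tcp_rot: [0.054, 0.999, 0.0, 0.0]
contact_force: [0.8, 0.7, -0.5]
opening: 0.587
finger_force: 0.0
```

Call:
drive_tool --moves '[[[0, 0, 0], [-0.024, -0.05, 0], 0.05], [[0, 0, 0], [-0.024, -0.05, 0], 0.05], [[0, 0, 0], [-0.024, -0.05, 0], 0.05], [[0, 0, 0], [-0.02, -0.04, 0], 0.05], [[0, 0, 0], [0, 0, 0], 0.05]]'

```text
time: 2.08
eef_pos: [0.5237, -0.0177, 0.2147]
tcp_rot: [0.057, 0.998, -0.0, -0.0]
contact_force: [0.5, -0.5, 0.7]
opening: 0.584
finger_force: 0.0
```

Run:
```python
from h import *
c=cam('wrist','w1.png'); s=ctrl.get_state(); print(s['time'],s['eef_pos'],s['tcp_rot'],s['qpos'],s['opening'])
```

```text
2.125 [ 0.5231688  -0.01612625  0.21460937] [ 5.57265957e-02  9.98445935e-01  2.77747852e-04 -4.28149043e-04] [-2.25009050e-01 -4.98653598e-02  1.94587482e+00  4.25493481e-04
  1.24652085e+00 -1.68443017e+00] 0.5848761812478188
```

View pics/w1.png

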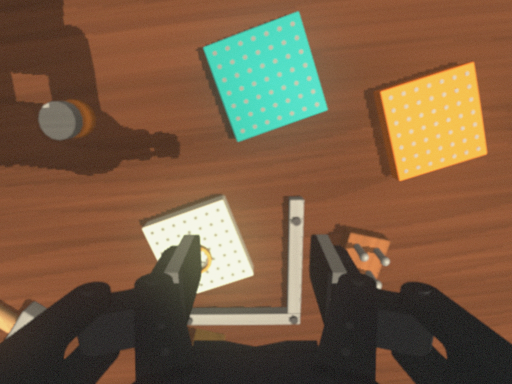

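The wrist view (up is towards the robot, right is +y) shows the white board with corners at (142,227), (223,196) and (253,275). The stop's rails have inner edges near column 289 and row 309, so the inside corner is near (288,309).

Run:
```python
from h import *
c=cam('wrist');im=c['image'].astype(int);g=im.min(2)
def fit(px,z):
    P=ray(c,px,z)[:,:2];
    for _ in range(4):
        v=cv2.fitLine(P.astype(np.float32),cv2.DIST_HUBER,0,1e-3,1e-3).ravel();r=abs((P[:,0]-v[2])*v[1]-(P[:,1]-v[3])*v[0]);P=P[r<max(2*np.median(r),1e-3)]
    return v,len(P),np.median(r)
def show(n,f):
    v,k,r=f; print(n,'angle',round(np.degrees(np.arctan2(v[1],v[0])),2),'pt',v[2:].round(4),k,r.round(5))
    return v
def meet(a,b):
    t=np.linalg.solve(np.c_[a[:2],-b[:2]],b[2:]-a[2:]);return a[2:]+a[:2]*t[0]
def edge_row(r,a,b,th): # first col crossing upward from a to b
    s=1 if b>a else -1
    for x in range(a,b,s):
        if g[r,x]<=th<g[r,x+s]: return [x+s*(th-g[r,x])/(g[r,x+s]-g[r,x]),r]
def edge_col(x,a,b,th):
    s=1 if b>a else -1
    for r in range(a,b,s):
        if g[r,x]<=th<g[r+s,x]: return [x,r+s*(th-g[r,x])/(g[r+s,x]-g[r,x])]
N=lambda L:[p for p in L if p]
print(g[250,225:310:1],g[295:325,260],g[195:235,190])
A=show('xrail',fit(N([edge_row(r,275,300,110) for r in range(210,300,3)]),.015))
B=show('yrail',fit(N([edge_col(x,298,320,110) for x in range(215,280,3)]),.015))
C=show('brd right',fit(N([edge_row(r,270,200,130) for r in range(205,270,3)]),.022))
D=show('brd near',fit(N([edge_col(x,180,245,130) for x in range(150,218,3)]),.022))
print('inside corner',meet(A,B),'board corner',meet(C,D))
```

```text
[231 232 231 232 232 230 226 220 216 221 229 232 231 231 232 224 198 157
 138 129 104  81  74  75  76  75  74  73  70  74  73  70  75  71  72  67
  68  74  67  69  64  69  66  70  72  64  67  69  72  69  66  69  67  62
  60  62  56  52  53  50  53  82 135 169 178 178 179 175 173 176 176 178
 178 184 179 149  90  64  60  57  64  62  56  57  51] [ 64  64  68  67  62  63  63  63  65  61  64  56  57  65  79  78  84  80
  77 108 160 175 176 176 180 177 170 172 173 167] [ 67  67  71  69  68  66  69  65  59  59  63  80  96 106 110 130 183 223
 231 230 232 232 232 231 231 231 231 231 231 231 233 231 231 231 231 231
 232 228 220 176]
xrail angle -5.89 pt [0.6328 0.0102] 30 3e-05
yrail angle 83.98 pt [ 0.7143 -0.04  ] 22 3e-05
brd right angle 13.74 pt [ 0.6079 -0.0427] 22 0.00011
brd near angle -76.39 pt [ 0.5695 -0.1048] 23 4e-05
inside corner [0.7186383  0.00131456] board corner [ 0.5574117  -0.05502032]
```

Call:
drive_tool --moves '[[[0, 0, -0.008], [0, -0.038, 0], 0.05], [[0, 0, 0], [0, -0.038, 0], 0.05], [[0, 0, 0], [0, 0, 0.05], 0.05], [[0, 0, 0], [0, 0, 0.05], 0.05], [[0, 0, 0], [0, 0, 0.04], 0.05]]'

```text
time: 2.8
eef_pos: [0.5142, -0.0888, 0.0731]
tcp_rot: [0.049, 0.999, 0.0, -0.001]
contact_force: [-0.2, -0.2, 0.5]
opening: 0.588
finger_force: 0.0
```

Call:
drive_tool --moves '[[[0, 0, 0], [0, 0, 0.03], 0.05], [[0, 0, 0], [0, 0, 0.016], 0.05], [[0, 0, 0], [0, 0, 0.006], 0.05], [[0, 0, 0], [0, 0, 0], 0.05], [[0, 0, 0], [0, 0, 0], 0.05]]'

```text
time: 3.42
eef_pos: [0.5163, -0.0911, 0.0243]
tcp_rot: [0.05, 0.999, -0.0, 0.001]
contact_force: [0.8, -0.4, -0.3]
opening: 0.587
finger_force: 0.0
```

```bash
cat >> h.py <<'E'
O=np.array([.7186,.0013]);a=np.radians(-5.95);E=np.array([[np.cos(a),np.sin(a)],[-np.sin(a),np.cos(a)]])
def st():
    s=ctrl.get_state();q=s['tcp_rot'];print(round(s['time'],2),'stop xy',(E@(s['eef_pos'][:2]-O)).round(4),'z',s['eef_pos'][2].round(4),'yaw',round(90-2*np.degrees(np.arctan2(q[0],q[1])),2),'F',(E@s['contact_force'][:2]).round(1),s['contact_force'][2].round(1),'q',s['qpos'].round(2))
E
python3 - <<'E'
from h import *
st();c=cam('wrist','w2.png')
E
```

```text
3.42 stop xy [-0.1916 -0.1128] z 0.0243 yaw 84.23 F [ 0.8 -0.4] -0.3 q [-0.37  0.2   2.07  0.    0.87 -1.84]
```

View pics/w2.png

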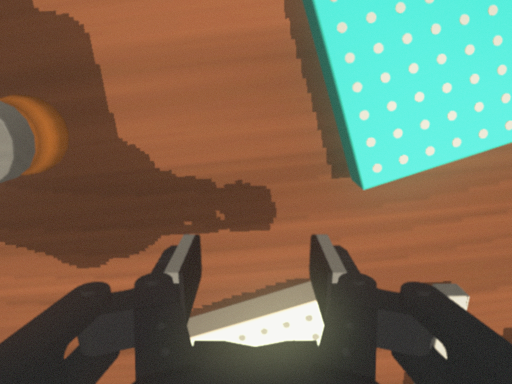

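The wrist view shows both fingers low behind the board's near face, around (190–325, 310), clear of the turquoise tile at (365,185) and the jar at (30,140). I'll push slowly with the bar square to the rails.

Call:
drive_tool --moves '[[[0, 0, 0], [-0.005, 0, 0], 0.05], [[0, 0, 0], [-0.005, 0, 0], 0.05], [[0, 0, 0], [-0.005, 0, 0], 0.05], [[0, 0, 0], [-0.004, 0, 0], 0.05], [[0, 0, 0], [-0.004, 0, 0], 0.05]]'

```text
time: 4.1
eef_pos: [0.5384, -0.0931, 0.0228]
tcp_rot: [0.05, 0.999, 0.0, -0.0]
contact_force: [0.3, 0.1, 0.1]
opening: 0.582
finger_force: 0.0
```

Call:
drive_tool --moves '[[[0, 0, 0], [-0.004, 0, 0], 0.05], [[0, 0, 0], [-0.004, 0, 0], 0.05], [[0, 0, 0], [-0.004, 0, 0], 0.05], [[0, 0, 0], [-0.004, 0, 0], 0.05], [[0, 0, 0], [-0.004, 0, 0], 0.05]]'

```text
time: 4.72
eef_pos: [0.5583, -0.0951, 0.0229]
tcp_rot: [0.05, 0.999, -0.0, 0.0]
contact_force: [1.2, 0.1, 0.2]
opening: 0.583
finger_force: 0.0
```

Run:
```python
from h import *
st();c=cam('top');im=c['image']
cv2.imwrite('pics/t2.png',cv2.resize(im[115:255,180:340,::-1],None,fx=4,fy=4,interpolation=cv2.INTER_CUBIC))
```

```text
4.72 stop xy [-0.1494 -0.1125] z 0.0229 yaw 84.22 F [1.2 0.2] 0.2 q [-0.35  0.29  1.96 -0.    0.89 -1.82]
```

View pics/t2.png

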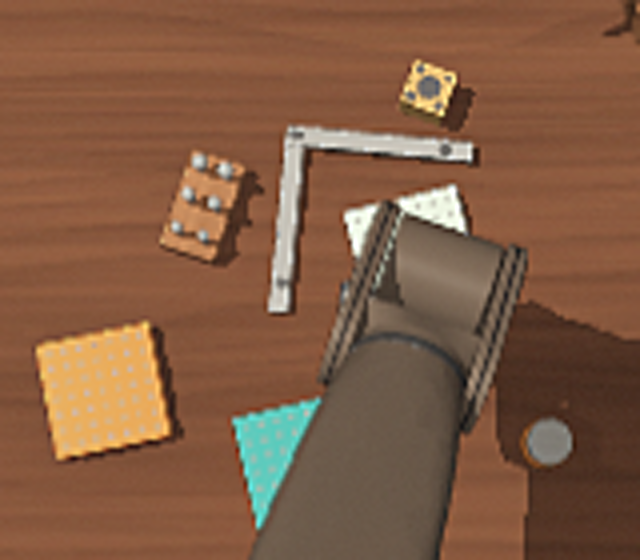

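The top view shows the board's far corners still near full-image (266,168) and (294,161), so it has hardly moved. I'll push on.

Call:
drive_tool --moves '[[[0, 0, 0], [-0.004, 0, 0], 0.05], [[0, 0, 0], [-0.004, 0, 0], 0.05], [[0, 0, 0], [-0.004, 0, 0], 0.05], [[0, 0, 0], [-0.003, 0, 0], 0.05], [[0, 0, 0], [0, 0, 0], 0.05]]'

```text
time: 5.4
eef_pos: [0.5732, -0.0966, 0.023]
tcp_rot: [0.05, 0.999, -0.0, 0.0]
contact_force: [0.0, 0.2, -0.5]
opening: 0.583
finger_force: 0.0
```

Run:
```python
from h import *
st();a=cam('wrist','w3.png')['image']; b=cam('scene')['image']
B=cv2.resize(b[170:280,170:310],(560,440),interpolation=cv2.INTER_CUBIC)
A=cv2.resize(a[200:],(512,184))
v=np.zeros((600,560,3),np.uint8);v[:184,:512]=A;v[184:]=B[:416];cv2.imwrite('pics/v3.png',v[:,:,::-1])
```

```text
5.4 stop xy [-0.1345 -0.1125] z 0.023 yaw 84.23 F [-0.   0.2] -0.5 q [-0.34  0.32  1.93  0.    0.9  -1.81]
```

View pics/v3.png

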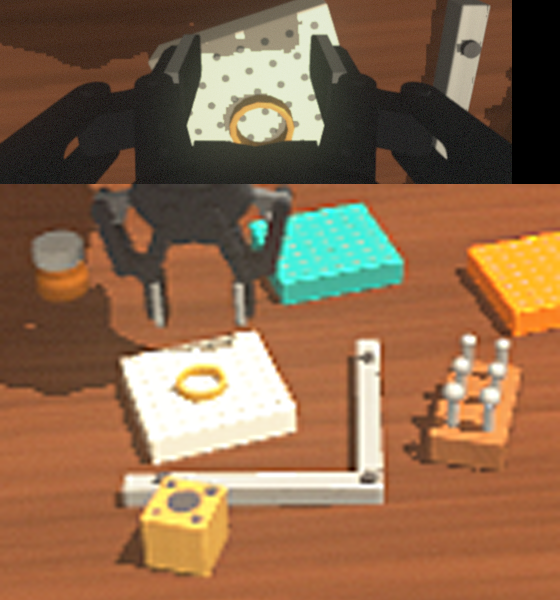

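The composite shows the fingers right at the board's near edge: in the wrist strip the edge runs from (160,50) to (325,5), and in the scene strip the fingertips are at (160,325) and (242,325). I can't tell whether the fingers are behind the board or over it, so I'll measure that.

Run:
```python
from h import *
c=cam('wrist');im=c['image']
S=lambda px,z:((ray(c,px,z)[:,:2]-O)@E.T).round(4)
# crude pixel picks refined by viewing
cv2.imwrite('pics/w4.png',cv2.resize(im[180:360,120:400,::-1],None,fx=2.85,fy=2.85,interpolation=cv2.INTER_CUBIC))
print(S([[256,230],[324,205],[160,250]],.022))
K=np.array([[c['fx'],0,c['cx']],[0,c['fy'],c['cy']],[0,0,1.]])
from scipy.spatial.transform import Rotation as R
s=ctrl.get_state();T=R.from_quat(s['tcp_rot']).as_matrix()
P=[s['eef_pos']+T@np.array(p) for p in [[.011,.025,.017],[.011,.025,.009],[.011,-.025,.009],[-.011,.025,.009]]]
print(cv2.projectPoints(np.array(P),cv2.Rodrigues(np.array(c['R']))[0],np.array(c['t']),K,np.array(c['dist'],float))[0][:,0])
```

```text
[[-0.1377 -0.1111]
 [-0.1514 -0.0766]
 [-0.1261 -0.1619]]
[[298.25585743 205.33615446]
 [300.12575779 209.99895604]
 [206.64891728 209.97969315]
 [298.60148864 247.63288453]]
```

View pics/w4.png

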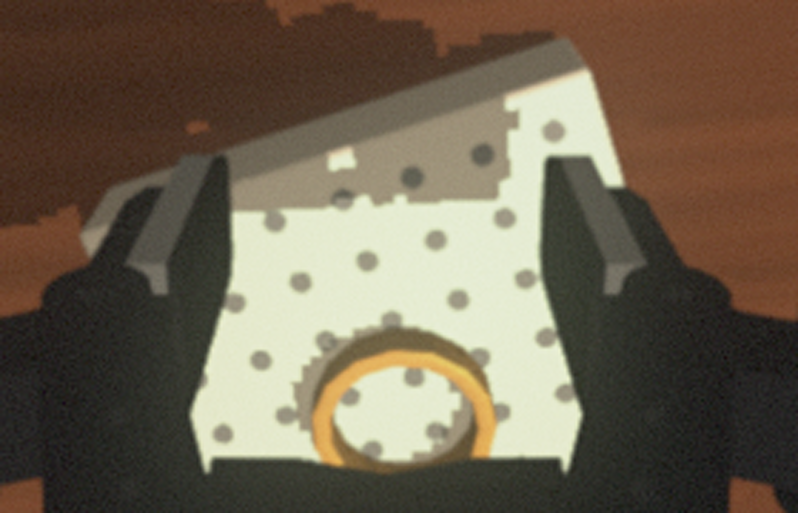

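The crop shows the fingers standing over the board: the near edge is at rows 70–200, behind the fingertips at (205,155) and (570,155). So the tips are probably above the board's top. I'll get their true height from the scene view.

Run:
```python
from h import *
c=cam('scene')
for z in [.006,.014,.022,.03,.038,.046]:
    print(z,((ray(c,[[210,205.25],[230.5,205.25]],z)[:,:2]-O)@E.T).round(4).tolist())
print(((ray(c,[[200,217.5],[234,208],[244,225],[209,239]],.022)[:,:2]-O)@E.T).round(4).tolist())
st()
```

```text
0.006 [[-0.1799, -0.1508], [-0.1791, -0.0884]]
0.014 [[-0.1683, -0.1488], [-0.1674, -0.0872]]
0.022 [[-0.1566, -0.1468], [-0.1557, -0.086]]
0.03 [[-0.1449, -0.1448], [-0.1441, -0.0848]]
0.038 [[-0.1332, -0.1428], [-0.1324, -0.0836]]
0.046 [[-0.1215, -0.1408], [-0.1207, -0.0825]]
[[-0.0959, -0.1679], [-0.1413, -0.0748], [-0.0598, -0.0427], [-0.0018, -0.1315]]
5.6 stop xy [-0.1349 -0.1124] z 0.0229 yaw 84.23 F [ 0.8 -0.8] 0.2 q [-0.34  0.32  1.93 -0.    0.9  -1.81]
```

The scene and wrist views both put the fingertips at about z = 35–40 mm, so they passed over the board without touching it. I'll back off, go lower in small steps while watching the force, and check again.

Call:
drive_tool --moves '[[[0, 0, 0], [0.015, 0, 0], 0.05], [[0, 0, 0], [0.02, 0, 0], 0.05], [[0, 0, 0], [0.02, 0, 0], 0.05], [[0, 0, 0], [0.002, 0, 0], 0.05], [[0, 0, 0], [0, 0, 0.005], 0.05]]'

```text
time: 6.22
eef_pos: [0.5168, -0.0911, 0.0184]
tcp_rot: [0.05, 0.999, -0.0, 0.001]
contact_force: [0.2, -0.9, 0.6]
opening: 0.586
finger_force: 0.0
```

Call:
drive_tool --moves '[[[0, 0, 0], [0, 0, 0.003], 0.05], [[0, 0, 0], [0, 0, 0.003], 0.05], [[0, 0, 0], [0, 0, 0], 0.05]]'

```text
time: 6.6
eef_pos: [0.5162, -0.0908, 0.0114]
tcp_rot: [0.05, 0.999, 0.0, -0.0]
contact_force: [-0.2, -0.4, -0.9]
opening: 0.586
finger_force: 0.0
```

Run:
```python
from h import *
st();b=cam('scene');im=b['image']; w=cam('wrist')['image']
v=np.zeros((600,640,3),np.uint8);v[:400]=cv2.resize(im[165:240,170:290],(640,400),interpolation=cv2.INTER_CUBIC)
v[400:,:400]=cv2.resize(w[200:330,110:400],(400,200)); cv2.imwrite('pics/v5.png',v[:,:,::-1])
P=[]
for z in [0,.006,.014,.022,.03]:
  for dy in (-.03,.03): P.append([*(O+E.T@np.array([-.1795,-.1125+dy])),z])
K=np.array([[b['fx'],0,b['cx']],[0,b['fy'],b['cy']],[0,0,1.]])
p=cv2.projectPoints(np.array(P),cv2.Rodrigues(np.array(b['R']))[0],np.array(b['t']),K,np.array(b['dist'],float))[0][:,0]
print(((p-[170,165])*5.333).round(0).tolist())
```

```text
6.6 stop xy [-0.1918 -0.1126] z 0.0114 yaw 84.23 F [-0.1 -0.4] -0.9 q [-0.37  0.23  2.07 -0.    0.85 -1.84]
[[229.0, 224.0], [334.0, 223.0], [228.0, 215.0], [333.0, 214.0], [227.0, 203.0], [332.0, 203.0], [226.0, 192.0], [332.0, 191.0], [225.0, 180.0], [331.0, 179.0]]
```

View pics/v5.png

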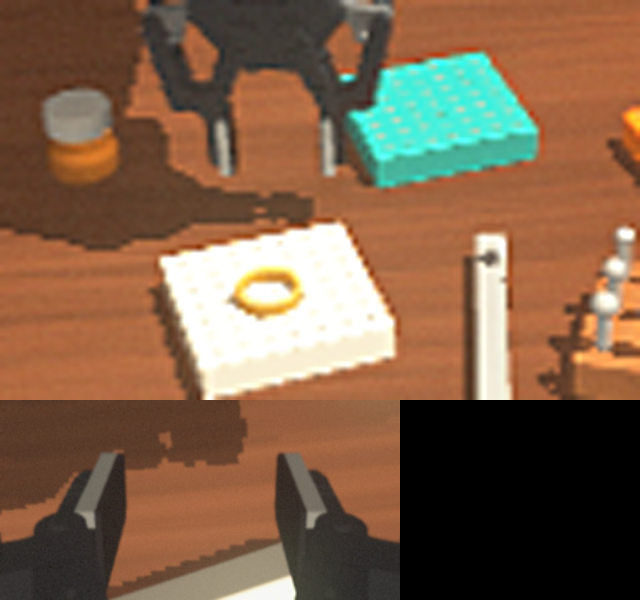

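The fingertips are at (225,175) and (330,175) in the enlarged scene view, which means z ≈ 33 mm although the reported TCP height is 11 mm. I trust the pictures and will go down in guarded steps.

Call:
drive_tool --moves '[[[0, 0, 0], [0, 0, 0.004], 0.05], [[0, 0, 0], [0, 0, 0.004], 0.05], [[0, 0, 0], [0, 0, 0], 0.05]]'

```text
time: 7.08
eef_pos: [0.5158, -0.0907, 0.0034]
tcp_rot: [0.05, 0.999, 0.0, -0.001]
contact_force: [-0.6, -0.8, 0.1]
opening: 0.586
finger_force: 0.0
```

Call:
drive_tool --moves '[[[0, 0, 0], [0, 0, 0.003], 0.05], [[0, 0, 0], [0, 0, 0], 0.05]]'

```text
time: 7.32
eef_pos: [0.516, -0.0908, 0.0007]
tcp_rot: [0.05, 0.999, 0.0, -0.0]
contact_force: [-0.7, -0.9, -1.2]
opening: 0.588
finger_force: 0.0
```

Run:
```python
from h import *
st();b=cam('scene')['image'];print(b[190:212,205:218].min(2));
```

```text
7.33 stop xy [-0.1919 -0.1126] z 0.0007 yaw 84.22 F [-0.6 -1. ] -1.2 q [-0.37  0.25  2.07 -0.    0.83 -1.84]
[[ 66  64  60  57  47  72  99  82  36  53  64  61  64]
 [ 61  63  62  62  50  83 144 138  39  59  67  66  65]
 [ 65  63  66  62  52  82 149 146  31  50  67  63  61]
 [ 65  64  61  60  51  70 130 144  28  48  62  64  66]
 [ 64  64  61  64  53  74 130 150  57  48  65  67  65]
 [ 65  68  67  63  49  67 130 145  50  44  71  67  65]
 [ 66  69  67  63  61  69 117 154  85  42  69  68  65]
 [ 52  68  69  69  60  55 118 153  85  40  67  68  68]
 [ 46  46  55  68  65  50 103 152  81  39  68  68  66]
 [ 45  45  43  45  54  57 108 157  86  51  68  60  62]
 [ 47  48  47  48  45  39 100 165 119  52  67  71  67]
 [ 45  45  43  47  40  40  48  54  47  41  46  46  47]
 [ 46  45  46  49  46  47  44  43  45  46  51  49  49]
 [ 48  47  45  47  48  48  44  49  47  50  47  46  52]
 [ 47  48  47  50  49  45  50  49  51  45  50  47  48]
 [ 48  47  45  48  49  50  46  44  48  49  48  48  47]
 [ 49  45  48  50  45  47  46  49  47  44  47  47  46]
 [ 46  43  56  70  68  70  69  67  72  69  69  65  68]
 [ 44  50  66  68  67  68  66  67  62  61  64  59  54]
 [ 68  67  69  64  62  60  60  56  50  41  42  36  56]
 [ 68  65  61  57  52  46  36  63 136 180 255 255 255]
 [ 40  39  26  98 180 255 255 255 255 255 255 255 237]]
```

Call:
drive_tool --moves '[[[0, 0, 0], [0, 0, 0.004], 0.05], [[0, 0, 0], [0, 0, 0.003], 0.05], [[0, 0, 0], [0, 0, 0], 0.05]]'

```text
time: 7.75
eef_pos: [0.5159, -0.0907, -0.0065]
tcp_rot: [0.05, 0.999, 0.0, -0.0]
contact_force: [-0.9, -0.4, -0.2]
opening: 0.585
finger_force: 0.0
```

Call:
drive_tool --moves '[[[0, 0, 0], [0, 0, 0.003], 0.05], [[0, 0, 0], [0, 0, 0.002], 0.05], [[0, 0, 0], [0, 0, 0], 0.05]]'

```text
time: 8.12
eef_pos: [0.516, -0.0908, -0.0113]
tcp_rot: [0.05, 0.999, 0.0, -0.0]
contact_force: [0.6, -0.1, 0.1]
opening: 0.585
finger_force: 0.0
```

Run:
```python
from h import *
st();b=cam('scene');print(b['image'][198:208,209:215].min(2));
```

```text
8.12 stop xy [-0.1919 -0.1126] z -0.0113 yaw 84.22 F [ 0.6 -0. ] 0.1 q [-0.37  0.27  2.07 -0.    0.8  -1.84]
[[ 50  48 101 156  83  42]
 [ 48  52 101 154  83  44]
 [ 46  52 102 165 114  42]
 [ 45  51  85 140 115  36]
 [ 44  42  87 151 144  35]
 [ 47  44  65 135 157  38]
 [ 46  46  47  64  67  40]
 [ 45  46  45  43  44  50]
 [ 50  43  49  46  43  47]
 [ 50  46  49  54  68  68]]
```

The tips are now at about 10 mm, so I'll push.

Call:
drive_tool --moves '[[[0, 0, 0], [-0.005, 0, 0.002], 0.05], [[0, 0, 0], [-0.005, 0, 0], 0.05], [[0, 0, 0], [-0.005, 0, 0], 0.05], [[0, 0, 0], [-0.004, 0, 0], 0.05], [[0, 0, 0], [-0.004, 0, 0], 0.05]]'

```text
time: 8.8
eef_pos: [0.5395, -0.0932, -0.0131]
tcp_rot: [0.05, 0.999, -0.0, 0.0]
contact_force: [0.6, -0.3, 0.3]
opening: 0.582
finger_force: 0.0
```

Call:
drive_tool --moves '[[[0, 0, 0], [-0.004, 0, 0], 0.05], [[0, 0, 0], [-0.004, 0, 0], 0.05], [[0, 0, 0], [-0.004, 0, 0], 0.05], [[0, 0, 0], [-0.004, 0, 0], 0.05], [[0, 0, 0], [-0.004, 0, 0], 0.05]]'

```text
time: 9.43
eef_pos: [0.5589, -0.095, -0.0135]
tcp_rot: [0.05, 0.999, 0.0, -0.0]
contact_force: [-2.0, 1.0, -0.4]
opening: 0.584
finger_force: 0.9
```

Call:
drive_tool --moves '[[[0, 0, 0], [-0.004, 0, 0], 0.05], [[0, 0, 0], [-0.004, 0, 0], 0.05], [[0, 0, 0], [-0.004, 0, 0], 0.05]]'

```text
time: 9.8
eef_pos: [0.5712, -0.0964, -0.0131]
tcp_rot: [0.05, 0.999, 0.0, 0.0]
contact_force: [-1.7, 1.9, 0.0]
opening: 0.584
finger_force: 0.9
```

```bash
cat >> h.py <<'E'
def board():
    c=cam('scene');im=c['image'];h=cv2.cvtColor(im,cv2.COLOR_RGB2HSV)
    m=((h[...,1]<45)&(h[...,2]>235)).astype(np.uint8);r=np.zeros_like(m);r[185:252,190:262]=1
    m=cv2.morphologyEx(m*r,cv2.MORPH_CLOSE,np.ones((5,5)));cs=max(cv2.findContours(m,0,2)[0],key=cv2.contourArea)
    P=((ray(c,cs[:,0],.022)[:,:2]-O)@E.T*1000).astype(np.float32)
    r=cv2.minAreaRect(P);print('board',np.round(r[0],1),np.round(r[1],1),'ang',round(r[2],1));return c
E
python3 - <<'E'
from h import *
st();board();board()
E
```

```text
9.8 stop xy [-0.1365 -0.1125] z -0.0131 yaw 84.22 F [-1.9  1.8] 0.0 q [-0.34  0.37  1.94  0.    0.83 -1.81]
board [-56.4 -84.1] [175.8 158.7] ang 89.6
board [-56.4 -84.1] [175.8 158.7] ang 89.6
```

```bash
cat >> h.py <<'E'
def board(show=False):
    c=cam('scene');im=c['image'].astype(int)
    v,u=np.mgrid[185:255,185:275];P=((ray(c,np.c_[u.ravel(),v.ravel()],.022)[:,:2]-O)@E.T).reshape(v.shape+(2,))*1000
    b=im[185:255,185:275]
    m=((b.min(2)>225)&(P[...,0]<10)&(P[...,1]<2)).astype(np.uint8)
    m=cv2.morphologyEx(m,cv2.MORPH_OPEN,np.ones((3,3)));m=cv2.morphologyEx(m,cv2.MORPH_CLOSE,np.ones((7,7)))
    cs=max(cv2.findContours(m,0,1)[0],key=cv2.contourArea)
    Q=P[cs[:,0,1],cs[:,0,0]].astype(np.float32);r=cv2.minAreaRect(Q)
    print('board',np.round(r[0],1),np.round(r[1],1),'ang',round(r[2],1))
    print(cv2.boxPoints(r).round(0).tolist())
    h=(b[...,0]-b[...,2]>60)&(b[...,0]>150)&(m>0)
    if h.any(): print('hoop~',P[h].mean(0).round(1))
    if show:
        for row in range(0,70,2): print(''.join('#' if m[row,i] else '+' if b[row,i].min()>150 else '.' for i in range(90)))
E
python3 - <<'E'
from h import *
board(True)
E
```

```text
board [ -65.7 -114.3] [99.3 99.5] ang 12.1
[[-125.0, -76.0], [-104.0, -173.0], [-7.0, -153.0], [-28.0, -55.0]]
hoop~ [ -65.7 -118.3]
.......................................................................+..................
...........................................................+..............................
............................................................+.............+...............
..........................................................................................
..........................................................................................
..........................................................................................
..........................................................................................
..........................................................................................
..........................................................................................
..........................................................................................
.........................................................
[... 1517 characters left out ...]
++++++++++++++++++++++..........................++++++.........
.................++++++++++++++++++........................................+++++..........
................++++++++....+++++++++++++++++++++++++++++++++++++++++++++++.....+.........
................+++++++++...............+++++++++++++++++++++++++++++++++++++++++.........
.................+..............................................................+.........
.................+........................+++..........+.++++++++..+.+.++.+....+..........
..........................................................................................
..........................................................................................
```

The board is now at (-66,-114) mm in stop coordinates, turned 12° from square, with the hoop riding along. Next I'll push its -y face with the bar, which turns it the right way and brings it inside the rails.

Call:
drive_tool --moves '[[[0, 0, 0], [0.01, 0, 0], 0.05], [[0, 0, 0], [0, 0, -0.04], 0.05], [[0, 0, 0], [0, 0, -0.05], 0.05], [[0, 0, 0], [-0.04, -0.046, 0], 0.05], [[0, 0, 0], [-0.0415, -0.0465, 0], 0.05]]'

```text
time: 10.58
eef_pos: [0.6342, -0.1966, 0.0795]
tcp_rot: [0.05, 0.999, -0.001, 0.002]
contact_force: [0.6, -0.3, -0.8]
opening: 0.592
finger_force: 0.0
```

Call:
drive_tool --moves '[[[0, 0, 0.18], [0, 0, 0], 0.05], [[0, 0, 0.18], [0, 0, 0], 0.05], [[0, 0, 0.18], [0, 0, 0], 0.05], [[0, 0, 0.18], [0, 0, 0], 0.05], [[0, 0, 0.18], [0, 0, 0], 0.05]]'

```text
time: 11.2
eef_pos: [0.6326, -0.1958, 0.0772]
tcp_rot: [0.483, 0.876, 0.0, 0.001]
contact_force: [-0.5, 0.3, 0.3]
opening: 0.583
finger_force: 0.0
```

Call:
drive_tool --moves '[[[0, 0, 0.18], [0, 0, 0], 0.05], [[0, 0, 0.18], [0, 0, 0], 0.05], [[0, 0, 0.18], [0, 0, 0], 0.05], [[0, 0, 0.134], [0, 0, 0], 0.05], [[0, 0, 0], [0, 0, 0], 0.05]]'

```text
time: 11.82
eef_pos: [0.6326, -0.1957, 0.0772]
tcp_rot: [0.742, 0.67, 0.0, 0.0]
contact_force: [-0.8, -0.4, 0.1]
opening: 0.584
finger_force: 0.0
```

Run:
```python
from h import *
st();board()
```

```text
11.82 stop xy [-0.0651 -0.2049] z 0.0772 yaw -5.89 F [-0.8 -0.5] 0.1 q [-0.45  0.39  1.7   0.    1.04 -0.35]
board [ -65.7 -114.2] [99.9 98.9] ang 11.6
[[-125.0, -76.0], [-105.0, -173.0], [-7.0, -153.0], [-27.0, -56.0]]
hoop~ [ -65.7 -118.3]
```

Call:
drive_tool --moves '[[[0, 0, 0], [0, 0, 0.04], 0.05], [[0, 0, 0], [0, 0, 0.03], 0.05], [[0, 0, 0], [0, 0, 0.015], 0.05], [[0, 0, 0], [0, 0, 0.005], 0.05], [[0, 0, 0], [0.004, 0, 0], 0.05]]'

```text
time: 12.5
eef_pos: [0.6339, -0.192, -0.0123]
tcp_rot: [0.743, 0.669, 0.0, 0.001]
contact_force: [-0.2, -0.3, -0.4]
opening: 0.585
finger_force: 0.0
```

Call:
drive_tool --moves '[[[0, 0, 0], [0.005, 0, 0], 0.05], [[0, 0, 0], [0.004, 0, 0], 0.05], [[0, 0, 0], [0.004, 0, 0], 0.05], [[0, 0, 0], [0.004, 0, 0], 0.05], [[0, 0, 0], [0.004, 0, 0], 0.05]]'

```text
time: 13.12
eef_pos: [0.6353, -0.171, -0.013]
tcp_rot: [0.743, 0.67, -0.001, 0.0]
contact_force: [-2.1, -2.1, 1.5]
opening: 0.582
finger_force: 1.2
```

Call:
drive_tool --moves '[[[0, 0, 0], [0.004, 0, 0], 0.05], [[0, 0, 0], [0.004, 0, 0], 0.05], [[0, 0, 0], [0.004, 0, 0], 0.05], [[0, 0, 0], [0.004, 0, 0], 0.05], [[0, 0, 0], [0.004, 0, 0], 0.05]]'

```text
time: 13.75
eef_pos: [0.6375, -0.1507, -0.013]
tcp_rot: [0.743, 0.669, -0.0, 0.0]
contact_force: [-1.2, -2.3, 0.5]
opening: 0.586
finger_force: 1.3
```

Run:
```python
from h import *
st();board()
```

```text
13.75 stop xy [-0.0649 -0.1596] z -0.013 yaw -5.95 F [-0.9 -2.4] 0.5 q [-0.39  0.51  1.74 -0.    0.89 -0.28]
board [-59.4 -96.2] [99.8 98.8] ang 5.3
[[-114.0, -52.0], [-105.0, -150.0], [-5.0, -141.0], [-14.0, -42.0]]
hoop~ [ -59.2 -101.8]
```

Call:
drive_tool --moves '[[[0, 0, 0], [0.004, 0, 0], 0.05], [[0, 0, 0], [0.004, 0, 0], 0.05], [[0, 0, 0], [0.004, 0, 0], 0.05], [[0, 0, 0], [0.004, 0, 0], 0.05], [[0, 0, 0], [0.004, 0, 0], 0.05]]'

```text
time: 14.42
eef_pos: [0.6399, -0.1307, -0.0131]
tcp_rot: [0.743, 0.669, 0.0, 0.0]
contact_force: [-1.0, -2.6, 0.7]
opening: 0.586
finger_force: 1.4
```

Run:
```python
from h import *
st();board()
```

```text
14.43 stop xy [-0.0646 -0.1394] z -0.0131 yaw -5.99 F [-0.7 -2.7] 0.7 q [-0.36  0.5   1.75  0.    0.89 -0.25]
board [-53.5 -79.8] [100.1  96.7] ang 89.2
[[-103.0, -129.0], [-6.0, -130.0], [-4.0, -30.0], [-101.0, -29.0]]
hoop~ [-54.3 -85.2]
```

Call:
drive_tool --moves '[[[0, 0, 0], [0.005, 0, 0], 0.05], [[0, 0, 0], [0.005, 0, 0], 0.05], [[0, 0, 0], [0.005, 0, 0], 0.05], [[0, 0, 0], [0.004, 0, 0], 0.05], [[0, 0, 0], [0.003, 0, 0], 0.05]]'

```text
time: 15.1
eef_pos: [0.6419, -0.1088, -0.013]
tcp_rot: [0.743, 0.669, -0.0, 0.0]
contact_force: [-0.8, -3.6, -0.4]
opening: 0.583
finger_force: 1.4
```

Call:
drive_tool --moves '[[[0, 0, 0], [0.002, 0, 0], 0.05], [[0, 0, 0], [0.002, 0, 0], 0.05], [[0, 0, 0], [0, 0, 0], 0.05]]'

```text
time: 15.48
eef_pos: [0.6423, -0.1048, -0.0131]
tcp_rot: [0.743, 0.669, 0.0, -0.0]
contact_force: [0.5, -1.6, 1.1]
opening: 0.589
finger_force: 0.8
```

Run:
```python
from h import *
st();board()
```

```text
15.47 stop xy [-0.0649 -0.1135] z -0.0131 yaw -5.97 F [ 0.7 -1.5] 1.1 q [-0.32  0.5   1.76  0.    0.89 -0.21]
board [-53.1 -53.4] [99.3 96.7] ang 89.2
[[-102.0, -102.0], [-5.0, -104.0], [-4.0, -4.0], [-101.0, -3.0]]
hoop~ [-54.4 -58.3]
```

Call:
drive_tool --moves '[[[0, 0, 0], [0.001, 0, 0], 0.05], [[0, 0, 0], [0.001, 0, 0], 0.05], [[0, 0, 0], [0, 0, 0], 0.05]]'

```text
time: 15.9
eef_pos: [0.6425, -0.1035, -0.013]
tcp_rot: [0.743, 0.669, -0.0, 0.0]
contact_force: [-0.0, -4.3, 0.1]
opening: 0.579
finger_force: 2.0
```

Call:
drive_tool --moves '[[[0, 0, 0], [0.001, 0, 0], 0.05], [[0, 0, 0], [0, 0, 0], 0.05]]'

```text
time: 16.15
eef_pos: [0.6426, -0.1035, -0.013]
tcp_rot: [0.743, 0.67, -0.001, 0.001]
contact_force: [-1.1, -6.8, -0.5]
opening: 0.583
finger_force: 3.4
```

The board is seated on the y rail. Now I'll push the -x face for the last few millimetres.

Call:
drive_tool --moves '[[[0, 0, 0], [-0.004, 0, 0], 0.05], [[0, 0, 0], [-0.011, 0, 0], 0.05], [[0, 0, 0], [0, 0, -0.04], 0.05], [[0, 0, 0], [0, 0, -0.05], 0.05], [[0, 0, 0], [0.022, -0.036, 0], 0.05]]'

```text
time: 16.77
eef_pos: [0.6126, -0.0939, 0.0833]
tcp_rot: [0.744, 0.669, 0.004, 0.005]
contact_force: [1.0, 0.2, -0.4]
opening: 0.587
finger_force: 0.0
```

Call:
drive_tool --moves '[[[0, 0, 0], [0.05, -0.036, 0], 0.05], [[0, 0, -0.18], [0, 0, 0], 0.05], [[0, 0, -0.18], [0, 0, 0], 0.05], [[0, 0, -0.18], [0, 0, 0], 0.05], [[0, 0, -0.18], [0, 0, 0], 0.05]]'

```text
time: 17.4
eef_pos: [0.5766, -0.0377, 0.0768]
tcp_rot: [0.457, 0.89, 0.0, -0.0]
contact_force: [-0.3, -0.6, 0.4]
opening: 0.588
finger_force: 0.0
```

Call:
drive_tool --moves '[[[0, 0, -0.18], [0, 0, 0], 0.05], [[0, 0, -0.18], [0, 0, 0], 0.05], [[0, 0, -0.18], [0, 0, 0], 0.05], [[0, 0, -0.18], [0, 0, 0], 0.05], [[0, 0, -0.134], [0, 0, 0], 0.05]]'

```text
time: 18.02
eef_pos: [0.5765, -0.0378, 0.0767]
tcp_rot: [0.048, 0.999, 0.0, -0.0]
contact_force: [0.6, -0.4, -0.3]
opening: 0.583
finger_force: 0.0
```

Run:
```python
from h import *
st();board()
```

```text
18.02 stop xy [-0.1372 -0.0536] z 0.0767 yaw 84.48 F [ 0.6 -0.4] -0.3 q [-0.24  0.23  1.92  0.    1.   -1.72]
board [-53.3 -52.6] [96.7 97.4] ang 89.9
[[-102.0, -101.0], [-5.0, -101.0], [-5.0, -4.0], [-102.0, -4.0]]
hoop~ [-54.5 -57. ]
```

Call:
drive_tool --moves '[[[0, 0, 0.008], [0, 0, 0.04], 0.05], [[0, 0, 0], [0, 0, 0.03], 0.05], [[0, 0, 0], [0, 0, 0.015], 0.05], [[0, 0, 0], [0, 0, 0.005], 0.05], [[0, 0, 0], [-0.004, 0, 0], 0.05]]'

```text
time: 18.7
eef_pos: [0.5813, -0.0385, -0.0126]
tcp_rot: [0.055, 0.999, -0.0, 0.0]
contact_force: [0.3, 0.7, 0.4]
opening: 0.583
finger_force: 0.0
```

Call:
drive_tool --moves '[[[0, 0, 0], [-0.005, 0, 0], 0.05], [[0, 0, 0], [-0.005, 0, 0], 0.05], [[0, 0, 0], [-0.004, 0, 0], 0.05], [[0, 0, 0], [-0.003, 0, 0], 0.05], [[0, 0, 0], [-0.002, 0, 0], 0.05]]'

```text
time: 19.32
eef_pos: [0.5984, -0.0401, -0.0134]
tcp_rot: [0.054, 0.999, 0.0, -0.002]
contact_force: [-4.1, 0.6, 2.5]
opening: 0.586
finger_force: 2.1
```

Call:
drive_tool --moves '[[[0, 0, 0], [-0.001, 0, 0], 0.05], [[0, 0, 0], [-0.001, 0, 0], 0.05], [[0, 0, 0], [0, 0, 0], 0.05]]'

```text
time: 19.7
eef_pos: [0.6017, -0.0406, -0.0134]
tcp_rot: [0.054, 0.999, 0.0, 0.0]
contact_force: [-1.9, 0.9, -0.2]
opening: 0.588
finger_force: 1.0
```

Run:
```python
from h import *
st();board()
```

```text
19.7 stop xy [-0.112  -0.0538] z -0.0134 yaw 83.76 F [-2.   0.7] -0.2 q [-0.24  0.41  1.88  0.    0.85 -1.7 ]
board [-48.7 -52.7] [97.8 96. ] ang 89.3
[[-97.0, -101.0], [-1.0, -102.0], [-0.0, -4.0], [-96.0, -3.0]]
hoop~ [-50.  -57.4]
```

Call:
drive_tool --moves '[[[0, 0, -0.003], [-0.001, 0, 0], 0.05], [[0, 0, 0], [-0.001, 0, 0], 0.05], [[0, 0, 0], [0, 0, 0], 0.05]]'

```text
time: 20.12
eef_pos: [0.6035, -0.0409, -0.0133]
tcp_rot: [0.053, 0.999, -0.0, -0.0]
contact_force: [-2.9, -0.6, -1.7]
opening: 0.584
finger_force: 1.0
```

Call:
drive_tool --moves '[[[0, 0, 0], [-0.001, 0, 0], 0.05], [[0, 0, 0], [-0.001, 0, 0], 0.05], [[0, 0, 0], [0, 0, 0], 0.05]]'

```text
time: 20.5
eef_pos: [0.6035, -0.0409, -0.0133]
tcp_rot: [0.053, 0.999, 0.0, -0.003]
contact_force: [-8.6, -0.2, 3.2]
opening: 0.581
finger_force: 4.2
```

Run:
```python
from h import *
st();board()
```

```text
20.5 stop xy [-0.1102 -0.0539] z -0.0133 yaw 83.97 F [-8.5 -1.1] 3.2 q [-0.23  0.42  1.87 -0.    0.86 -1.7 ]
board [-48.5 -52.8] [97.1 96.4] ang 89.9
[[-97.0, -101.0], [-0.0, -101.0], [-0.0, -4.0], [-97.0, -4.0]]
hoop~ [-48.3 -56.9]
```

Both pushes ended against a firm stop. I'll finish with one more short nudge in y, in case the board crept along the rail.

Call:
drive_tool --moves '[[[0, 0, 0], [0.003, 0, 0], 0.05], [[0, 0, 0], [0.014, 0, 0], 0.05], [[0, 0, 0], [0, 0, -0.045], 0.05], [[0, 0, 0], [0, 0, -0.05], 0.05], [[0, 0, 0], [-0.035, -0.041, 0], 0.05]]'

```text
time: 21.18
eef_pos: [0.6224, -0.0826, 0.0886]
tcp_rot: [0.051, 0.999, -0.001, 0.006]
contact_force: [1.3, -0.0, -0.0]
opening: 0.584
finger_force: 0.0
```

Call:
drive_tool --moves '[[[0, 0, 0], [-0.037, -0.041, 0], 0.05], [[0, 0, 0.18], [0, 0, 0], 0.05], [[0, 0, 0.18], [0, 0, 0], 0.05], [[0, 0, 0.18], [0, 0, 0], 0.05], [[0, 0, 0.18], [0, 0, 0], 0.05]]'

```text
time: 21.8
eef_pos: [0.6519, -0.1285, 0.0824]
tcp_rot: [0.404, 0.915, 0.0, 0.001]
contact_force: [-0.7, 0.3, 0.5]
opening: 0.585
finger_force: 0.0
```

Call:
drive_tool --moves '[[[0, 0, 0.18], [0, 0, 0], 0.05], [[0, 0, 0.18], [0, 0, 0], 0.05], [[0, 0, 0.18], [0, 0, 0], 0.05], [[0, 0, 0.18], [0, 0, 0], 0.05], [[0, 0, 0.129], [0, 0, 0], 0.05]]'

```text
time: 22.42
eef_pos: [0.652, -0.1285, 0.0825]
tcp_rot: [0.744, 0.668, 0.001, 0.001]
contact_force: [-0.1, 0.2, -0.1]
opening: 0.588
finger_force: 0.0
```

Run:
```python
from h import *
st();board()
```

```text
22.43 stop xy [-0.0528 -0.136 ] z 0.0825 yaw -6.23 F [-0.1  0.2] -0.1 q [-0.35  0.39  1.7   0.    1.05 -0.24]
board [-48.7 -52.8] [97.7 96. ] ang 89.3
[[-97.0, -101.0], [-1.0, -102.0], [-0.0, -5.0], [-96.0, -3.0]]
hoop~ [-48.  -57.6]
```

Call:
drive_tool --moves '[[[0, 0, -0.004], [0, 0, 0.045], 0.05], [[0, 0, 0], [0, 0, 0.03], 0.05], [[0, 0, 0], [0, 0, 0.015], 0.05], [[0, 0, 0], [0, 0, 0.0055], 0.05], [[0, 0, 0], [0.005, 0, 0], 0.05]]'

```text
time: 23.1
eef_pos: [0.653, -0.1238, -0.0127]
tcp_rot: [0.742, 0.671, 0.0, 0.001]
contact_force: [-0.6, -0.2, 0.3]
opening: 0.588
finger_force: 0.0
```

Call:
drive_tool --moves '[[[0, 0, 0], [0.006, 0, 0], 0.05], [[0, 0, 0], [0.005, 0, 0], 0.05], [[0, 0, 0], [0.003, 0, 0], 0.05], [[0, 0, 0], [0.002, 0, 0], 0.05], [[0, 0, 0], [0.001, 0, 0], 0.05]]'

```text
time: 23.72
eef_pos: [0.6539, -0.1064, -0.0135]
tcp_rot: [0.742, 0.671, -0.0, 0.0]
contact_force: [-0.0, -0.2, -0.6]
opening: 0.586
finger_force: 0.0
```

Call:
drive_tool --moves '[[[0, 0, 0], [0.001, 0, 0], 0.05], [[0, 0, 0], [0.001, 0, 0], 0.05], [[0, 0, 0], [0, 0, 0], 0.05]]'

```text
time: 24.1
eef_pos: [0.6541, -0.105, -0.0136]
tcp_rot: [0.742, 0.671, -0.0, 0.0]
contact_force: [-0.3, -1.8, -1.6]
opening: 0.585
finger_force: 0.8
```

Run:
```python
from h import *
st()
```

```text
24.1 stop xy [-0.0531 -0.1124] z -0.0136 yaw -5.74 F [-0.1 -1.8] -1.6 q [-0.31  0.52  1.72 -0.    0.9  -0.21]
```

Call:
drive_tool --moves '[[[0, 0, 0.003], [0.001, 0, 0], 0.05], [[0, 0, 0], [0.001, 0, 0], 0.05], [[0, 0, 0], [0, 0, 0], 0.05]]'

```text
time: 24.48
eef_pos: [0.6541, -0.1047, -0.0135]
tcp_rot: [0.742, 0.67, -0.001, 0.001]
contact_force: [-1.4, -7.1, -0.7]
opening: 0.588
finger_force: 3.5
```

Call:
drive_tool --moves '[[[0, 0, 0], [0.001, 0, 0], 0.05], [[0, 0, 0], [0.001, 0, 0], 0.05], [[0, 0, 0], [0, 0, 0], 0.05]]'

```text
time: 24.85
eef_pos: [0.6542, -0.1047, -0.0135]
tcp_rot: [0.742, 0.67, -0.002, 0.002]
contact_force: [-1.5, -12.2, -0.8]
opening: 0.584
finger_force: 6.1
```

Call:
drive_tool --moves '[[[0, 0, 0], [-0.004, 0, 0], 0.05], [[0, 0, 0], [-0.016, 0, 0], 0.05], [[0, 0, 0], [-0.03, 0, -0.03], 0.05], [[0, 0, 0], [-0.02, 0, -0.05], 0.05], [[0, 0, 0], [-0.04, 0, -0.045], 0.05]]'

```text
time: 25.48
eef_pos: [0.6432, -0.2099, 0.1129]
tcp_rot: [0.742, 0.67, 0.0, -0.0]
contact_force: [0.3, -0.0, -0.6]
opening: 0.578
finger_force: 0.0
```

Call:
drive_tool --moves '[[[0, 0, 0], [-0.04, 0, -0.045], 0.05], [[0, 0, 0], [-0.03, 0, -0.05], 0.05], [[0, 0, 0], [0, 0, 0], 0.05]]'

```text
time: 25.85
eef_pos: [0.6382, -0.2838, 0.2137]
tcp_rot: [0.744, 0.669, 0.002, 0.006]
contact_force: [0.1, -0.0, 0.6]
opening: 0.583
finger_force: 0.0
```

Run:
```python
from h import *
st();board();s=cam('scene')['image'];t=cam('top')['image'];w=cam('wrist')['image']
v=np.zeros((600,800,3),np.uint8)
v[:300,:400]=cv2.resize(s[165:270,170:310],(400,300),interpolation=cv2.INTER_CUBIC);v[:300,400:]=cv2.resize(t[120:225,205:345],(400,300),interpolation=cv2.INTER_CUBIC)
v[300:,:400]=cv2.resize(w,(400,300))
cv2.imwrite('pics/f.png',v[:,:,::-1])
```

```text
25.85 stop xy [-0.0505 -0.2919] z 0.2137 yaw -6.07 F [ 0.1 -0. ] 0.6 q [-0.56  0.33  1.52  0.    1.28 -0.46]
board [-48.7 -52.5] [97.4 96. ] ang 89.3
[[-97.0, -101.0], [-1.0, -102.0], [-0.0, -4.0], [-96.0, -3.0]]
hoop~ [-47.7 -57.2]
```

View pics/f.png

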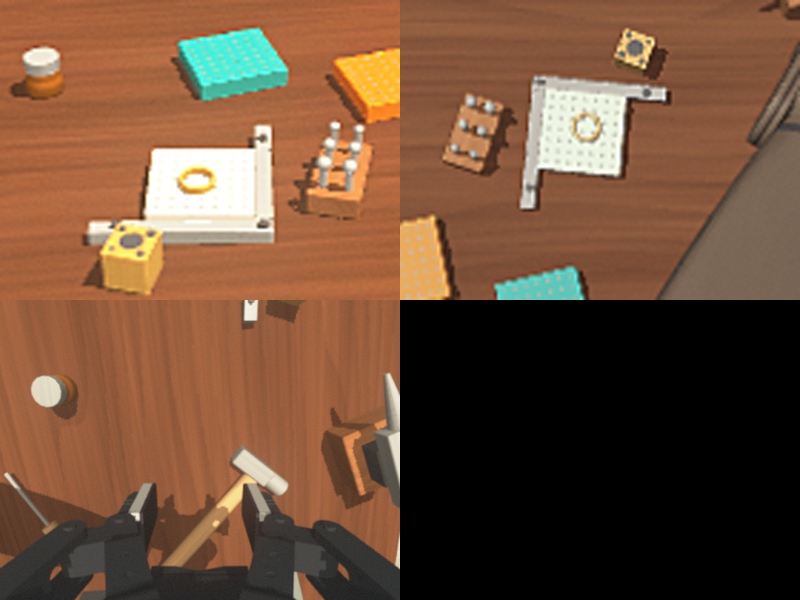

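The board sits square in the corner in both views, at (210,185) in the scene panel and (585,130) in the top panel. The hoop is still on it, the other things are in place, and the arm is clear.

```bash
python3 -c "
from plant import ctrl
print(ctrl.sign_off())"
```

```text
the job is handed in; nothing more can be done
None
```

I pushed the board square into the corner of the stop, seated against both rails as far as the camera views and push forces show, with the hoop still on it and nothing else seen to move, and handed the job in at about 26 s.

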